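Tip the aluminium spacer block out of its flush pocket and lay it on the checking plate

ROBOT

A 7-joint arm with a two-finger parallel gripper is mounted at the origin on a cart in front of the work surface, level with it; the furniture and walls round the work are solid. World frame = base frame: x ahead of the robot, y to its left, z up, the work surface at z = 0. Lengths are in m, angles in rad, forces in N, time in s.
With the tool pointing down it reaches from about 0.425 to 1.025 m from the base axis. Payload 9.4 kg.
Tool frame: the origin (TCP) lies on the centre line of the jaws, within the pads' length; the fingertips stand 22 mm ahead of it and the grasp point (between the pads) lies 3 mm ahead of it; y points along the fingers, x is the direction in which the jaws open and shut, and the axes are right-handed (so a half turn about y gives the same grasp; the last joint's range is limited). The gripper opens to 85 mm and grips with 20 to 120 N. Pads are 22 mm wide; open, the fingers measure 114 mm over their backs; the gripper's body (76 mm by 85 mm) begins 54 mm behind the grasp point. The pads swing forward as they close: fully open they stand 13 mm farther back than shut.
Start: joints at [-1.284, 0.599, -0.003, 1.599, 0.002, 0.943, -0.08], TCP at [0.258, 0.678, 0.253] pointing down, gripper open.
Joint ranges: [-2.57, 2.57], [-0.35, 1.97], [-1.29, 1.29], [0.11, 2.56], [-1.05, 4.19], [0.11, 1.86], [-2.63, 2.63]. Speed limits (rad/s): [2.22, 2.22, 3.01, 3.01, 3.14, 3.14, 3.14].

INTERFACE

Orientations are given as [roll, pitch, yaw] about the fixed x, y, z axes, in that order (R = Rz(yaw) Ry(pitch) Rx(roll)).
In Python, from station import env gives the robot as it stands.
- The arm moves only by the tool drive_tool, never from a script. Its argument "motion" is a list of rows, each an object of numbers: "x", "y", "z": the shift along the world's x, y, z in mm; "ax", "ay", "az": the turn, a rotation vector about the world's x, y, z in degrees. A call has 1 to 12 rows; each row is the pose to reach, as a shift and turn from the pose commanded when the call began; what a row does not reach only later rows make up. A row lasts 1/10 s, in which the tool goes at most 50 mm and 8.59 degrees, less where a joint would pass 70% of its speed; a pose out of reach is approached as far as the arm can. A call with a gripper value outside its range is refused whole. "fingers" is the finger opening in mm, from 0 to 85.4, set as the call begins (left out, the last holds). The fingers move at their own pace and stop on an object; "squeeze" is the grip in N (left out, the last holds). Time passes only in rows, so rows that repeat a pose let the fingers close. It gives the time, the measured TCP pose, the force and the opening at its end, in the units of the state.
- env.observe(): the state, without advancing time (a new reading comes with each control period).
- env.camera(name): name is "scene" or "top"; returns a dict with "image" (420x560x3 uint8, red, green, blue), "depth" (420x560 float32, m along the optical axis (not along the pixel's ray), 0 where there is no reading), "vfov" (degrees; the focal length in pixels is half the picture's height over the tangent of half this angle, whatever the lens; pixels are square), "cx", "cy" (the principal point, pixels), "k1" (the pictures are not rectified: a ray, as slopes to the right and down, at radius r is drawn at 1 + k1 r^2 times it, then the intrinsics apply), "R" (3x3) and "t" (3): a world point X has camera coordinates R X + t. Camera axes: x right, y down, z forward; pixel columns grow to the right and rows downward; lengths in m; the calibration is good to about 2 mm. A picture is of the moment at which its call begins.
- env.hand_in(): hands the job in, once; it reports no verdict.
Trained networks look in the newest picture that a camera, given by its name, has taken for a name from the list of things; names that differ only in an ending like _2 or _b are one class to them, and where a whole thing is asked for, a point or a joint stands for the part that bears it (a point fixed in the world has none). Each returns a list of dicts, best first, with "confidence" (0 to 1); they miss things now and then, are a little off and sometimes report something else, mostly with a low value. They report only what shows in the picture. A call takes as long as a camera call. They do not tell look-alikes from the thing itself.
- env.regions_of(camera, label): "pixels" (420x560 bool, what is visible of it) and "position" ([column, row] in pixels, amid what is visible of it).
The state is a dict: "t": time; "qpos": joint angles; "joint_vel": joint speeds; "joint_torque": joint torques, N m; "tcp_pos": TCP position; "eef_rot": TCP orientation; "contact_force": force on the tool from outside, world axes, zero at the start; "torque": the same for the moment, N m; "grip_width": finger opening in m.
Only numpy, scipy, OpenCV 4.12 (cv2) and the standard library are available. Lean on these libraries where they do the work, as an engineer would, in place of code of your own. Each camera call takes 0.05 s, during which the arm holds its last target.

TASK

Take the bare aluminium spacer block out of the wooden case: press down its front end, at the thumb notch, so that it tips and stays leaning in its pocket with the rear end up, then grip it by the raised end and lift it out. Lay it down flat, right side up, in the middle of the grey checking plate and let go. Leave the black block and the pale wooden block seated in their pockets.

Things in the scene. Friction and masses are not known exactly. Their poses are not given: they have to be found in the camera images.
- case: Dark wooden case fixed to the bench, 143 x 210 x 50 mm high. Origin on its underside; x to the rear (away from the robot at yaw 0), y along the row, z up. Three pockets centred at y = -66, 0, +66 mm, 54 mm wide, between 12 mm walls 50 mm high; the front wall (x -69 to -59) is only 31 mm high, an open thumb notch. Seated blocks lie at x = -53 to 57 mm, tops flush at 50 mm.
- pivot_edge (a point): Middle of the edge (along case y, through all pockets) over which blocks tip, at case x = 0, 30 mm above the bench. Behind it the pocket floor is level; ahead it falls 22 degrees to the front. A block's front end overhangs: pressed well forward, at x about -45 mm, and 8 to 11 mm down (a few N), it tips to lie on the ramp, 22 degrees nose down, and stays when let go.
- rear_wall (a point): Top of the rear wall's inner face, in the row's middle: case x = 59.5 mm, 50 mm above the bench; the wall is 14 mm thick. A tipped block stands up at this wall, its rear end about 20 mm above the case top, sloping down to the case top near case x = 0. Its upright side faces there, x = 15 to 55 mm, can be gripped across case y, fingertips just above the case top.
- metal_block: The block to fetch: bare light grey, almost white metal (aluminium), 110 (x) x 50 (y) x 20 (z) mm, 0.23 to 0.37 kg, with a fine scribed cross on top. Its origin is the centre of its underside; axes parallel to the case's when it is seated, so -x is its front end and z its top. It may be in any of the three pockets.
- black_block: Black plastic block of the same size and origin, in another pocket; stays seated.
- wood_block: Pale wooden block of the same size and origin, in another pocket; stays seated.
- plate: Grey square checking plate on four rubber feet, fixed, 150 x 150 mm, flat top 22 mm above its origin, which is the centre of its underside on the bench.
Mind the look-alikes: they are no part of the job. Leave any turquoise look-alike of the metal_block alone.

How it is judged:
By the outcome, as a careful person would: the job done as asked, in the order asked, and still so for the second after the job is handed in, with the robot touching nothing.
It also fails if it takes over 48 s, if anything falls off the work surface, if the arm or the gripper's body presses on something with over 40 N, if the wrist force passes 120 N, or if a joint passes its speed limit or range.

## Working session

There is one attempt and no reset: what is moved stays moved. The work goes in short steps, Python scripts to look and compute and a tool call to move; the robot and the scene stay as the last step left them, time stands still between calls to the robot, and variables do not carry over. Pictures are saved under pics/ and viewed, and the job is handed in when it is done.

Besides the shell and the picture viewer there is one more tool, called as a command line: name --argument value ..., lists and objects as JSON in quotes. drive_tool: Moves the arm, as the interface text tells. Its arguments: {"type":"object","properties":{"motion":{"type":"array","items":{"type":"object","properties":{"x":{"type":"number"},"y":{"type":"number"},"z":{"type":"number"},"ax":{"type":"number"},"ay":{"type":"number"},"az":{"type":"number"}}}},"fingers":{"type":"number"},"squeeze":{"type":"number"}},"required":["motion"]}

```bash
ls; mkdir -p pics; python3 - <<'E'
from station import env
import cv2,numpy as np
print(env.observe())
for n in("scene","top"):
    c=env.camera(n); cv2.imwrite(f"pics/{n}0.png",c["image"][:,:,::-1]); np.savez(f"pics/{n}0.npz",**c)
    print({k:v for k,v in c.items() if k not in("image","depth")})
    for l in("case","metal_block","black_block","wood_block","plate"):
        print(l,[(round(r["confidence"],2),np.round(r["position"]),int(r["pixels"].sum())) for r in env.regions_of(n,l)])
E
```

```text
pics
{'t': 0.0, 'qpos': array([-1.28368145,  0.60016696, -0.00255711,  1.60016305,  0.00177327,
        0.94285482, -0.07981103]), 'joint_vel': array([ 5.23113731e-04,  3.10133373e-04,  5.57247433e-04,  1.31240617e-03,
       -9.48253115e-04,  1.29849322e-04,  5.82370926e-05]), 'joint_torque': array([ 3.42434987e-04, -7.76430988e+01,  1.56427760e+00, -2.58023536e+01,
        1.22311088e-02,  8.82890221e-03, -1.50105473e-05]), 'tcp_pos': array([0.25782607, 0.67713036, 0.25237464]), 'eef_rot': array([-1.57091225,  0.00158569,  1.20702461]), 'contact_force': array([-0.70334444,  0.37716266,  0.36604026]), 'torque': array([ 0.04313378,  0.05125234, -0.0258371 ]), 'grip_width': 0.08523971154246357}
{'vfov': 57.16464844717809, 'cx': 281.6777749253599, 'cy': 209.66025549036473, 'k1': -0.04926156698549359, 'R': array([[ 0.67120453, -0.74106992, -0.01731591],
       [-0.55216042, -0.48424632, -0.67869314],
       [ 0.49457391,  0.46510307, -0.7342178 ]]), 't': array([-0.43884943,  0.32118548,  0.76336652])}
case [(0.8, array([285., 212.]), 2357)]
metal_block [(0.95, array([232., 170.]), 570), (0.88, array([262., 190.]), 606), (0.25, array([284., 211.]), 2267)]
black_block [(0.79, array([283., 199.]), 628)]
wood_block [(0.63, array([298., 211.]), 720)]
plate [(0.6, array([344., 297.]), 4378)]
{'vfov': 51.83696437866408, 'cx': 281.2793797378493, 'cy': 199.42227860098023, 'k1': -0.02498341424799313, 'R': array([[ 0.00861935, -0.9992201 ,  0.03853429],
       [-0.99391572, -0.01279245, -0.10939786],
       [ 0.10980549, -0.0373569 , -0.99325083]]), 't': array([-0.0961988 ,  0.58051818,  0.88495231])}
case [(0.91, array([250., 188.]), 3352)]
metal_block [(0.87, array([158., 174.]), 1271), (0.78, array([229., 187.]), 1275)]
black_block [(0.59, array([260., 182.]), 1263)]
wood_block [(0.95, array([290., 178.]), 1207)]
plate []
```

View pics/scene0.png

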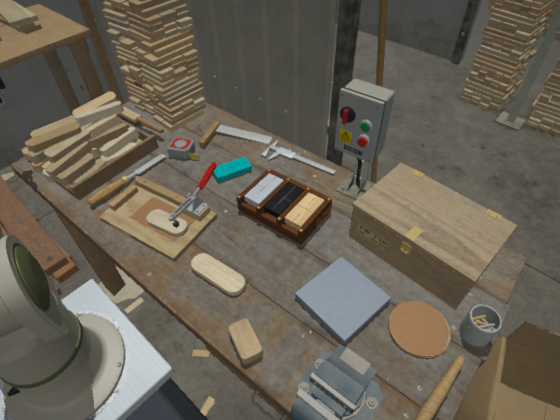

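View pics/top0.png

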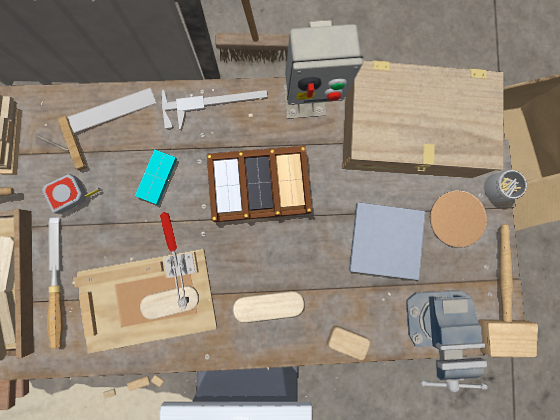

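The candidates for the metal block, in top pixels, are the near-white block in the left pocket (229,187), the turquoise look-alike on the bench (158,174), the black block (260,182) and the pale wooden block (290,178). By the description I choose (229,187). Next I'll check it in a close crop and measure.

```bash
cat > h.py <<'E'
import numpy as np,cv2
def K(c):
    f=c["image"].shape[0]/2/np.tan(np.radians(float(c["vfov"]))/2)
    return f
def ray(c,uv):
    f=K(c); d=(np.atleast_2d(uv).astype(float)-[c["cx"],c["cy"]])/f
    u=d.copy()
    for _ in range(20):
        u=d/(1+c["k1"]*(u**2).sum(1,keepdims=True))
    v=np.c_[u,np.ones(len(u))]
    return v, v@c["R"], -c["R"].T@c["t"]
def atz(c,uv,z):
    _,w,o=ray(c,uv); return o+w*((z-o[2])/w[:,2])[:,None]
def atd(c,uv,d):
    _,w,o=ray(c,uv); return o+w*np.asarray(d)[:,None]
def proj(c,X):
    p=np.atleast_2d(X)@c["R"].T+c["t"]; u=p[:,:2]/p[:,2:]; 
    return u*(1+c["k1"]*(u**2).sum(1,keepdims=True))*K(c)+[c["cx"],c["cy"]]
def tri(c1,p1,c2,p2):
    _,w1,o1=ray(c1,p1);_,w2,o2=ray(c2,p2);out=[]
    for a,b in zip(w1,w2):
        A=np.c_[a,-b]; s=np.linalg.lstsq(A,o2-o1,rcond=None)[0]
        q1=o1+a*s[0];q2=o2+b*s[1]; out.append(np.r_[(q1+q2)/2,np.linalg.norm(q1-q2)])
    return np.array(out)
E
python3 - <<'E'
import numpy as np,cv2
from h import *
T=dict(np.load("pics/top0.npz"));S=dict(np.load("pics/scene0.npz"))
def crop(c,x0,y0,w,h,s,n):
    cv2.imwrite(n,cv2.resize(c["image"][y0:y0+h,x0:x0+w,::-1],None,fx=s,fy=s,interpolation=cv2.INTER_CUBIC))
crop(T,200,140,120,90,6,"pics/ct.png")
crop(S,230,160,110,90,7,"pics/cs.png")
# depth points cloud
for c,n in((T,"top"),(S,"scene")):
    for l,uv in (("t" ,[(229,187),(260,182),(290,178),(388,240),(330,250),(158,174)]),):
        if n=="scene": uv=[(263,190),(283,199),(303,211),(344,297),(260,260),(232,170)]
        d=[c["depth"][v,u] for u,v in uv]
        print(n,np.round(atd(c,uv,d),4).tolist())
E
```

```text
top [[0.6039, 0.0197, 0.0533], [0.616, -0.0444, 0.0489], [0.6252, -0.1073, 0.0504], [0.4978, -0.3213, 0.0222], [0.4753, -0.1987, 0.0009], [0.635, 0.1761, 0.018]]
scene [[0.5997, 0.0172, 0.0506], [0.6111, -0.0445, 0.0489], [0.6109, -0.1129, 0.0517], [0.4965, -0.3273, 0.0209], [0.4555, -0.1083, -0.0009], [0.6214, 0.1677, 0.0202]]
```

View pics/ct.png

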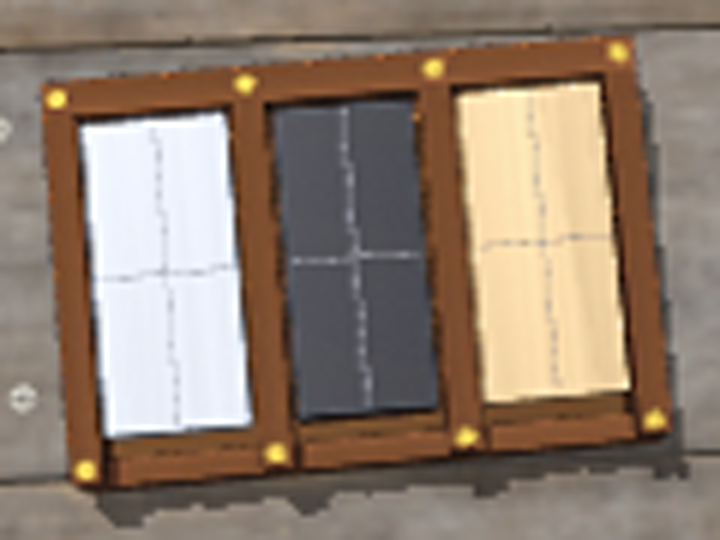

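View pics/cs.png

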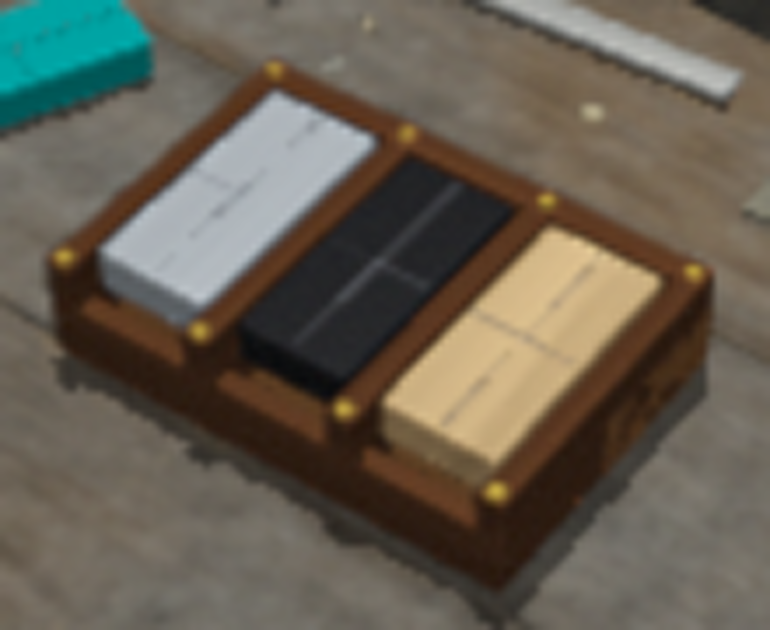

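The crops confirm the choice: a near-white metal block with a scribed cross in the left pocket. Black is in the middle and wood on the right, and the turquoise one lies outside the case. Next I'll triangulate the pins, the cross and the plate.

```bash
python3 - <<'E'
import numpy as np,cv2
from h import *
np.set_printoptions(suppress=True,precision=4)
T=dict(np.load("pics/top0.npz"));S=dict(np.load("pics/scene0.npz"))
t=np.array([(56,98),(245,83),(433,68),(618,51),(86,470),(276,453),(465,437),(655,420),(166,272),(356,257),(543,242)])
s=np.array([(275,69),(407,133),(547,200),(693,271),(64,258),(199,330),(344,410),(497,491),(231,191),(382,264),(517,340)])
t=(t+.5)/6-.5+[200,140]; s=(s+.5)/7-.5+[230,160]
P=tri(T,t,S,s); print(P)
print("top only z=50",atz(T,t,.050)); print("scene only",atz(S,s,.050))
# fit case pose with model pins unknown x: use mean
for Q in (P[:,:2],atz(T,t,.05)[:,:2],atz(S,s,.05)[:,:2]):
    r=Q[3]-Q[0]+Q[7]-Q[4]; yax=-r/np.linalg.norm(r); 
    f=(Q[:4]-Q[4:8]).sum(0)
    print("yaw row",np.degrees(np.arctan2(-yax[0],yax[1])),"yaw x",np.degrees(np.arctan2(f[1],f[0])),"pitch",np.linalg.norm(r)/6,"len",np.linalg.norm(f)/4)
def crop(c,x0,y0,w,h,s,n):
    cv2.imwrite(n,cv2.resize(c["image"][y0:y0+h,x0:x0+w,::-1],None,fx=s,fy=s,interpolation=cv2.INTER_CUBIC))
crop(T,335,190,110,100,6,"pics/pt.png")
crop(S,285,250,120,100,6,"pics/ps.png")
for n,c in(("T",T),("S",S)):
    img=c["image"].astype(int)
    dz=None
    v,u=np.mgrid[0:420,0:560]; uv=np.c_[u.ravel(),v.ravel()]; d=c["depth"].ravel()
    X=atd(c,uv,d); m=(abs(X[:,2]-.022)<.006)&(abs(X[:,0]-.49)<.12)&(abs(X[:,1]+.325)<.12)&(d>0)
    m=m.reshape(420,560).astype(np.uint8); m=cv2.morphologyEx(m,cv2.MORPH_OPEN,np.ones((5,5)))
    k,l,st,ce=cv2.connectedComponentsWithStats(m); i=1+np.argmax(st[1:,4]); print(n,st[i])
    mm=(l==i); pts=X[mm.ravel()]; r=cv2.minAreaRect((pts[:,:2]*1000).astype(np.float32)); print(r, pts[:,2].mean())
E
```

```text
[[ 0.67    0.0631  0.0503  0.0011]
 [ 0.6762 -0.0027  0.0508  0.0009]
 [ 0.6826 -0.0686  0.0516  0.0009]
 [ 0.6897 -0.1336  0.0512  0.0003]
 [ 0.5399  0.0493  0.0502  0.0011]
 [ 0.5464 -0.0159  0.0511  0.0009]
 [ 0.553  -0.0814  0.05    0.0016]
 [ 0.5596 -0.1473  0.0513  0.0015]
 [ 0.6074  0.0243  0.0524  0.0026]
 [ 0.6157 -0.0429  0.0505  0.0022]
 [ 0.6206 -0.107   0.0506  0.0013]]
top only z=50 [[ 0.6697  0.0635  0.05  ]
 [ 0.6761 -0.0024  0.05  ]
 [ 0.6826 -0.0683  0.05  ]
 [ 0.6898 -0.1336  0.05  ]
 [ 0.5395  0.0497  0.05  ]
 [ 0.5461 -0.0156  0.05  ]
 [ 0.5524 -0.0808  0.05  ]
 [ 0.5591 -0.1469  0.05  ]
 [ 0.6087  0.0237  0.05  ]
 [ 0.6149 -0.0422  0.05  ]
 [ 0.6212 -0.1075  0.05  ]]
scene only [[ 0.6707  0.063   0.05  ]
 [ 0.6773 -0.0024  0.05  ]
 [ 0.6843 -0.0678  0.05  ]
 [ 0.6908 -0.1331  0.05  ]
 [ 0.5404  0.0491  0.05  ]
 [ 0.5475 -0.0154  0.05  ]
 [ 0.5537 -0.0819  0.05  ]
 [ 0.561  -0.1471  0.05  ]
 [ 0.608   0.0269  0.05  ]
 [ 0.617  -0.0433  0.05  ]
 [ 0.6205 -0.1063  0.05  ]]
yaw row 5.7145508096277835 yaw x 5.875898465615791 pitch 0.06588022258960836 len 0.13059911825157194
yaw row 5.775583890086694 yaw x 5.791800168459519 pitch 0.06594938628887746 len 0.13093213833980555
yaw row 5.921606529789734 yaw x 6.030939585645599 pitch 0.06573101364479818 len 0.13082742853718474
T [ 351  203   73   77 4673]
((496.5784912109375, -320.76220703125), (149.29444885253906, 150.4627227783203), 83.13851165771484) 0.022252446267313465
S [ 297  258   92   82 4158]
((497.9668884277344, -322.1166076660156), (152.18057250976562, 151.8498077392578), 83.66739654541016) 0.021665043088166688
```

View pics/pt.png

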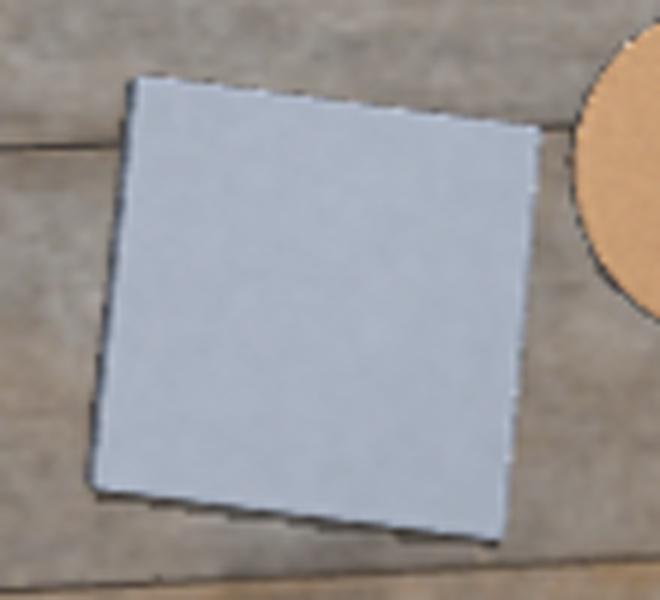

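View pics/ps.png

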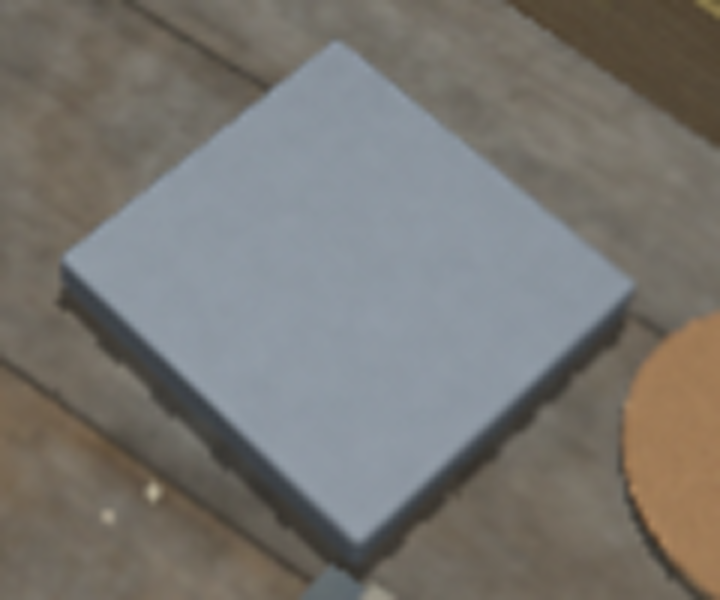

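```bash
python3 - <<'E'
import numpy as np,cv2
from h import *
np.set_printoptions(suppress=True,precision=3)
T=dict(np.load("pics/top0.npz"));S=dict(np.load("pics/scene0.npz"))
t=np.array([(137,77),(540,127),(500,543),(95,488)]); s=np.array([(338,42),(633,287),(358,548),(65,262)])
t=(t+.5)/6-.5+[335,190]; s=(s+.5)/6-.5+[285,250]
P=tri(T,t,S,s); print(P, P.mean(0))
e=(P[1]-P[0]+P[2]-P[3])[:2]; print("yaw",np.degrees(np.arctan2(e[0],-e[1])))
v,u=np.mgrid[0:420:4,0:560:4]; uv=np.c_[u.ravel(),v.ravel()]
X=atd(T,uv,T["depth"][v,u].ravel()); X=X[T["depth"][v,u].ravel()>0]
for n,(u0,v0) in dict(chest_fl=(345,168),chest_fr=(503,172),chest_mid=(425,120),ctrl=(320,50),ctrlbase=(305,112),vise=(460,310),cup=(505,188)).items():
    print(n,atd(T,[(u0,v0)],[T["depth"][v0,u0]]))
# max heights on 50mm grid
for xx in np.arange(.35,1.0,.05):
    print("%.2f"%xx,[ (lambda m: int(1000*X[m,2].max()) if m.any() else -1)((abs(X[:,0]-xx)<.025)&(abs(X[:,1]-yy)<.025)) for yy in np.arange(.3,-.6,-.05)])
E
```

```text
[[ 0.579 -0.257  0.02   0.002]
 [ 0.562 -0.404  0.021  0.   ]
 [ 0.414 -0.386  0.021  0.003]
 [ 0.432 -0.24   0.02   0.003]] [ 0.497 -0.322  0.021  0.002]
yaw -6.979409536187807
chest_fl [[ 0.655 -0.231  0.013]]
chest_fr [[ 0.643 -0.561  0.063]]
chest_mid [[ 0.734 -0.371  0.125]]
ctrl [[ 0.776 -0.135  0.328]]
ctrlbase [[ 0.784 -0.143  0.003]]
vise [[ 0.359 -0.445  0.089]]
cup [[ 0.613 -0.578  0.037]]
0.35 [39, 22, 39, 40, 82, 19, 21, 20, 22, 20, 2, 5, 1, 20, 107, 109, 16, 51]
0.40 [42, 42, 39, 47, 81, 23, 6, 20, 21, 20, 4, 4, 3, 24, 89, 90, 13, 38]
0.45 [20, 40, 42, 83, 79, 20, 4, 1, 3, 3, 4, 24, 25, 24, 23, 5, 3, 33]
0.50 [3, 5, 1, 109, 102, 5, 4, 3, 4, 4, 3, 24, 26, 26, 25, 11, 11, 33]
0.55 [4, 2, 14, 119, 2, 52, 53, 52, 55, 50, 3, 24, 24, 24, 24, 11, 12, 33]
0.60 [22, 3, 22, 21, 2, 53, 53, 52, 52, 51, 2, 20, 23, 4, 2, 10, 11, 65]
0.65 [5, 3, 22, 22, 4, 54, 52, 53, 52, 52, 125, 127, 125, 126, 127, 125, 125, 68]
0.70 [2, 2, 16, 18, 4, 49, 52, 50, 51, 52, 123, 127, 128, 127, 128, 126, 127, -1]
0.75 [10, 7, 2, 9, 3, 3, 6, 2, 330, 330, 330, 126, 126, 126, 127, 126, 126, 126]
0.80 [9, 8, 5, 8, 10, 8, 8, 8, 329, 330, 329, 125, 126, 126, 126, 126, 126, 125]
0.85 [2, 2, 3, 2, 2, 3, 6, 7, 4, 305, -1, 127, 128, 125, 125, 126, 126, 122]
0.90 [-1, -1, -1, -1, -1, -1, -1, -1, -1, -1, -1, -1, -1, -1, -1, -1, -1, -1]
0.95 [-1, -1, -1, -1, -1, -1, -1, -1, -1, -1, -1, -1, -1, -1, -1, -1, -1, -1]
```

drive_tool --motion '[{"x": 15, "y": -33, "az": -7.7}, {"x": 30, "y": -66, "az": -15.4}, {"x": 45, "y": -99, "az": -23}, {"x": 60, "y": -132, "az": -31}, {"x": 75, "y": -165, "az": -38}, {"x": 90, "y": -198, "az": -46}, {"x": 106, "y": -231, "az": -54}, {"x": 121, "y": -264, "az": -61}, {"x": 136, "y": -297, "az": -69}, {"x": 151, "y": -330, "az": -77}, {"x": 167, "y": -363, "az": -84}, {"x": 182, "y": -395, "az": -92}]' --fingers 0 --squeeze 60

```text
schema error: expected keys x, y, z, ax, ay, az
```

drive_tool --motion '[{"x": 15, "y": -33, "z": 0, "ax": 0, "ay": 0, "az": -7.7}, {"x": 30, "y": -66, "z": 0, "ax": 0, "ay": 0, "az": -15.4}, {"x": 45, "y": -99, "z": 0, "ax": 0, "ay": 0, "az": -23}, {"x": 60, "y": -132, "z": 0, "ax": 0, "ay": 0, "az": -31}, {"x": 75, "y": -165, "z": 0, "ax": 0, "ay": 0, "az": -38}, {"x": 90, "y": -198, "z": 0, "ax": 0, "ay": 0, "az": -46}, {"x": 106, "y": -231, "z": 0, "ax": 0, "ay": 0, "az": -54}, {"x": 121, "y": -264, "z": 0, "ax": 0, "ay": 0, "az": -61}, {"x": 136, "y": -297, "z": 0, "ax": 0, "ay": 0, "az": -69}, {"x": 151, "y": -330, "z": 0, "ax": 0, "ay": 0, "az": -77}, {"x": 167, "y": -363, "z": 0, "ax": 0, "ay": 0, "az": -84}, {"x": 182, "y": -395, "z": 0, "ax": 0, "ay": 0, "az": -92}]' --fingers 0 --squeeze 60

```text
t: 1.8
tcp_pos: [0.4406, 0.2812, 0.2536]
eef_rot: [-1.57, -0.0, -0.404]
contact_force: [0.3, 0.5, -0.5]
grip_width: -0.0001
```

drive_tool --motion '[{"x": 13, "y": -29, "z": 0, "ax": 0, "ay": 0, "az": -7}, {"x": 27, "y": -58, "z": 0, "ax": 0, "ay": 0, "az": -14}, {"x": 40, "y": -87, "z": -10, "ax": 0, "ay": 0, "az": -21}, {"x": 53, "y": -116, "z": -20, "ax": 0, "ay": 0, "az": -28}, {"x": 67, "y": -146, "z": -40, "ax": 0, "ay": 0, "az": -35}, {"x": 80, "y": -175, "z": -60, "ax": 0, "ay": 0, "az": -42}, {"x": 93, "y": -204, "z": -80, "ax": 0, "ay": 0, "az": -49}, {"x": 107, "y": -233, "z": -100, "ax": 0, "ay": 0, "az": -56}, {"x": 120, "y": -262, "z": -120, "ax": 0, "ay": 0, "az": -61}, {"x": 120, "y": -262, "z": -145, "ax": 0, "ay": 0, "az": -61}, {"x": 120, "y": -262, "z": -145, "ax": 0, "ay": 0, "az": -61}]'

```text
t: 2.9
tcp_pos: [0.559, 0.0197, 0.1061]
eef_rot: [-1.575, -0.0, -1.465]
contact_force: [-0.9, -0.2, 0.4]
grip_width: -0.0003
```

```bash
cat > snap.py <<'E'
import sys,numpy as np,cv2
from station import env
from h import *
# usage: snap.py tag cam x0 y0 w h scale
def snap(tag,cam,x0,y0,w,h,s):
    c=env.camera(cam); np.savez(f"pics/{tag}.npz",**c)
    cv2.imwrite(f"pics/{tag}.png",cv2.resize(c["image"][y0:y0+h,x0:x0+w,::-1],None,fx=s,fy=s,interpolation=cv2.INTER_CUBIC)); return c
a=sys.argv
snap(a[1],a[2],*map(int,a[3:8]))
o=env.observe(); print({k:np.round(o[k],4).tolist() for k in("t","tcp_pos","eef_rot","qpos","contact_force","grip_width")})
E
python3 snap.py s1 scene 200 120 160 130 5
```

```text
{'t': 2.95, 'tcp_pos': [0.5593, 0.0204, 0.1074], 'eef_rot': [-1.5736, 0.0004, -1.4637], 'qpos': [-0.4835, 0.6771, 0.5254, 2.1176, -0.6832, 0.5215, -0.9074], 'contact_force': [0.0946, 0.282, 0.5971], 'grip_width': 0.0}
```

View pics/s1.png

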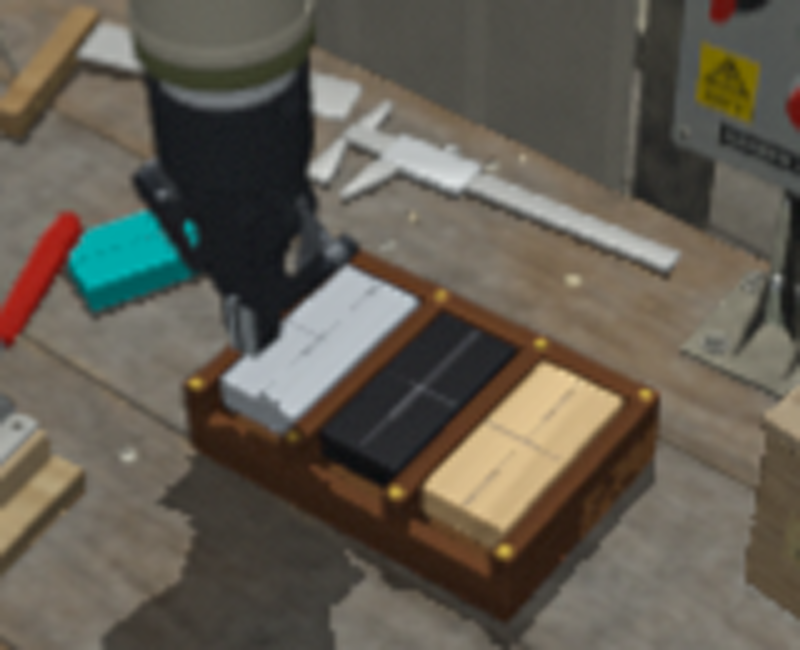

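The picture shows the closed fingertips (crop pixel about 245,345) standing above the front end of the metal block. Next I press.

drive_tool --motion '[{"x": 2, "y": -2, "z": -12, "ax": 0, "ay": 0, "az": 0}, {"x": 2, "y": -2, "z": -24, "ax": 0, "ay": 0, "az": 0}, {"x": 2, "y": -2, "z": -32, "ax": 0, "ay": 0, "az": 0}, {"x": 2, "y": -2, "z": -34, "ax": 0, "ay": 0, "az": 0}, {"x": 2, "y": -2, "z": -36, "ax": 0, "ay": 0, "az": 0}, {"x": 2, "y": -2, "z": -38, "ax": 0, "ay": 0, "az": 0}]'

```text
t: 3.55
tcp_pos: [0.5621, 0.0186, 0.0704]
eef_rot: [-1.571, 0.0, -1.463]
contact_force: [0.0, 0.2, 1.0]
grip_width: -0.0001
```

drive_tool --motion '[{"x": 0, "y": 0, "z": -2, "ax": 0, "ay": 0, "az": 0}, {"x": 0, "y": 0, "z": -4, "ax": 0, "ay": 0, "az": 0}, {"x": 0, "y": 0, "z": -6, "ax": 0, "ay": 0, "az": 0}]'

```text
t: 3.85
tcp_pos: [0.5621, 0.0186, 0.0643]
eef_rot: [-1.571, 0.0, -1.463]
contact_force: [0.5, 0.4, -0.2]
grip_width: 0.0001
```

```bash
python3 snap.py s2 scene 200 120 160 130 5
```

```text
{'t': 3.9, 'tcp_pos': [0.562, 0.0186, 0.064], 'eef_rot': [-1.5709, -0.0, -1.4632], 'qpos': [-0.4218, 0.7366, 0.438, 2.1288, -0.7491, 0.4316, -0.8497], 'contact_force': [-0.0518, 0.6336, -0.4557], 'grip_width': 0.0002}
```

View pics/s2.png

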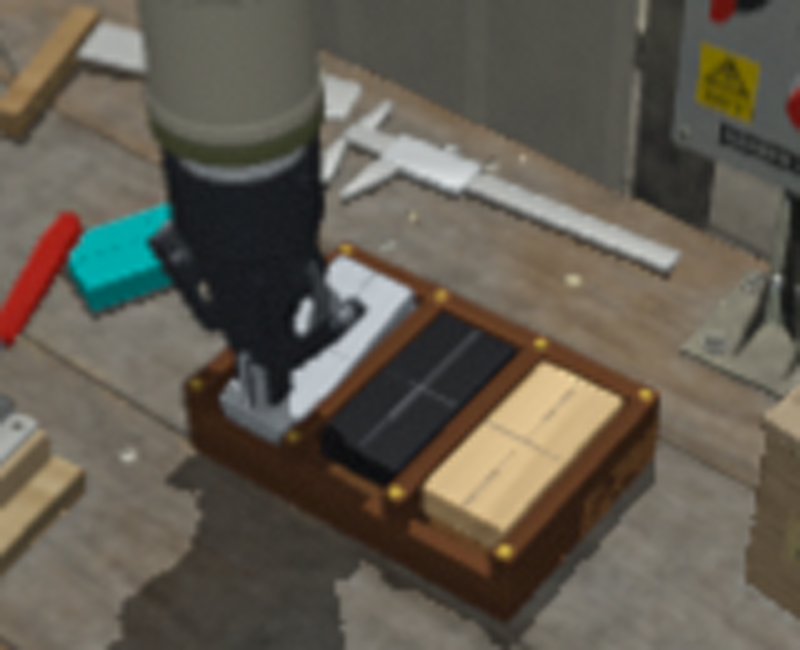

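The block is tipping: its rear top edge has risen (crop about 415,290). I'll press a little more.

drive_tool --motion '[{"x": 0, "y": 0, "z": -2, "ax": 0, "ay": 0, "az": 0}, {"x": 0, "y": 0, "z": -4, "ax": 0, "ay": 0, "az": 0}, {"x": 0, "y": 0, "z": -4, "ax": 0, "ay": 0, "az": 0}]'

```text
t: 4.2
tcp_pos: [0.5619, 0.0186, 0.0601]
eef_rot: [-1.571, 0.0, -1.463]
contact_force: [-1.6, -0.5, -0.3]
grip_width: 0.0
```

drive_tool --motion '[{"x": 0, "y": 0, "z": -1, "ax": 0, "ay": 0, "az": 0}, {"x": 0, "y": 0, "z": 2, "ax": 0, "ay": 0, "az": 0}, {"x": 0, "y": 0, "z": 6, "ax": 0, "ay": 0, "az": 0}, {"x": 0, "y": 0, "z": 20, "ax": 0, "ay": 0, "az": 0}, {"x": 0, "y": 0, "z": 45, "ax": 0, "ay": 0, "az": 0}, {"x": 0, "y": 0, "z": 75, "ax": 0, "ay": 0, "az": 0}, {"x": 0, "y": 0, "z": 75, "ax": 0, "ay": 0, "az": 0}]' --fingers 85

```text
t: 4.9
tcp_pos: [0.5637, 0.018, 0.139]
eef_rot: [-1.565, -0.0, -1.464]
contact_force: [0.4, -0.3, -0.2]
grip_width: 0.0849
```

```bash
python3 snap.py s3 scene 200 120 160 130 5
```

```text
{'t': 4.95, 'tcp_pos': [0.5631, 0.0185, 0.1375], 'eef_rot': [-1.5669, -0.0001, -1.4633], 'qpos': [-0.5177, 0.6395, 0.5819, 2.0987, -0.6425, 0.5797, -0.9372], 'contact_force': [-0.2151, -0.359, -0.1558], 'grip_width': 0.0851}
```

View pics/s3.png

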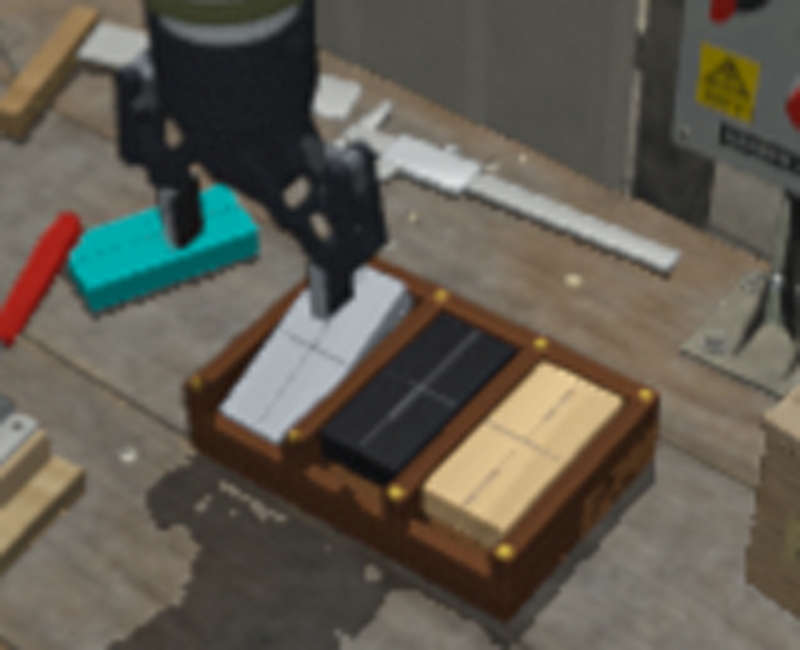

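The block is tipped and stays leaning, with its rear end up at crop pixel (390,280). Next I'll measure the fingertip height with the jaws open, the block's tilt and its rear end.

```bash
python3 - <<'E'
import numpy as np,cv2
from h import *
from station import env
np.set_printoptions(suppress=True,precision=4)
T=env.camera("top"); np.savez("pics/t3.npz",**T); cv2.imwrite("pics/t3.png",cv2.resize(T["image"][130:240,190:330,::-1],None,fx=5,fy=5,interpolation=cv2.INTER_CUBIC))
o=env.observe(); print(o["tcp_pos"])
S=dict(np.load("pics/s3.npz"))
th=np.radians(5.8); ex=np.array([np.cos(th),np.sin(th)]);ey=np.array([-np.sin(th),np.cos(th)]); O=np.array([.6135,-.0422])
for n,c in(("S",S),("T",T)):
    v,u=np.mgrid[130:240,190:340]; d=c["depth"][v,u].ravel(); X=atd(c,np.c_[u.ravel(),v.ravel()],d); col=c["image"][v,u].reshape(-1,3).astype(int)
    q=(X[:,:2]-O)@np.c_[ex,ey]; 
    # block top points
    m=(abs(q[:,1]-.066)<.018)&(X[:,2]>.02)&(X[:,2]<.085)&(col.min(1)>110)&(d>0)
    A=np.c_[q[m,0],q[m,1],np.ones(m.sum())]; r=np.linalg.lstsq(A,X[m,2],rcond=None)[0]
    res=X[m,2]-A@r; k=abs(res)<.003; r=np.linalg.lstsq(A[k],X[m,2][k],rcond=None)[0]
    print(n,"block pts",k.sum(),"slope deg",np.degrees(np.arctan(r[:2])),"z at x=0",r[2]+r[1]*.066,"x range",q[m,0][k].min(),q[m,0][k].max(),"zmax",X[m,2][k].max(), "y range",q[m,1][k].min(),q[m,1][k].max())
    # fingertips
    p=(X[:,:2]-o["tcp_pos"][:2])@np.c_[ex,ey]
    f=(abs(p[:,0])<.02)&(abs(abs(p[:,1])-.048)<.016)&(X[:,2]>.085)&(X[:,2]<.16)
    for sgn in(-1,1):
        g=f&(np.sign(p[:,1])==sgn)
        if g.sum(): print("finger",sgn,g.sum(),"zmin pct",np.percentile(X[g,2],[0,2,5,20]),"x",p[g,0].min(),p[g,0].max(),"y",p[g,1].min(),p[g,1].max())
E
```

```text
[0.5624 0.0187 0.1363]
S block pts 354 slope deg [21.5418  0.8282] z at x=0 0.05117310141616444 x range -0.05694617569439209 0.046174570539922175 zmax 0.07071176679162694 y range 0.048088528068624486 0.08367586369350088
finger -1 67 zmin pct [0.1313 0.1326 0.1341 0.14  ] x -0.011871519305659963 0.008194882713298891 y -0.0586456324360646 -0.044357829683698266
finger 1 77 zmin pct [0.1298 0.1314 0.1323 0.1367] x -0.011661492266644261 0.013812307654196053 y 0.039537618387329165 0.05463610149322577
T block pts 3 slope deg [-7.0989  8.4096] z at x=0 0.023650347603719292 x range -0.05683795713333469 -0.05469044134255996 zmax 0.028615820522852053 y range 0.04959535782161037 0.05184675483536555
finger -1 4 zmin pct [0.1339 0.1348 0.1362 0.1434] x -0.011632235230143754 -0.011487330438487486 y -0.04750304737074709 -0.043234085024573175
```

View pics/t3.png

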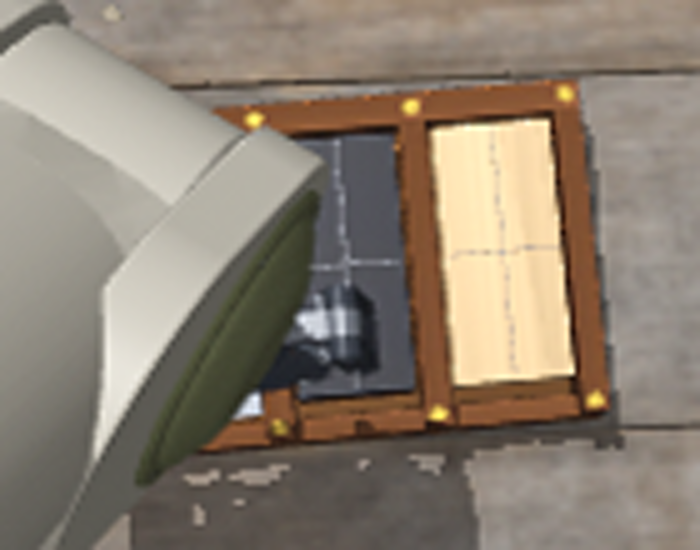

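drive_tool --motion '[{"x": 30, "y": 3, "z": 0, "ax": 0, "ay": 0, "az": 0}, {"x": 60, "y": 6, "z": 0, "ax": 0, "ay": 0, "az": 0}, {"x": 80, "y": 8.5, "z": 0, "ax": 0, "ay": 0, "az": 0}, {"x": 80, "y": 8.5, "z": -20, "ax": 0, "ay": 0, "az": 0}, {"x": 80, "y": 8.5, "z": -40, "ax": 0, "ay": 0, "az": 0}, {"x": 80, "y": 8.5, "z": -56, "ax": 0, "ay": 0, "az": 0}, {"x": 80, "y": 8.5, "z": -56, "ax": 0, "ay": 0, "az": 0}, {"x": 80, "y": 8.5, "z": -56, "ax": 0, "ay": 0, "az": 0}]' --fingers 60

```text
t: 5.8
tcp_pos: [0.6418, 0.0267, 0.079]
eef_rot: [-1.572, -0.0, -1.464]
contact_force: [0.5, -0.1, 1.1]
grip_width: 0.06
```

```bash
python3 snap.py s4 scene 200 120 160 130 5;  python3 - <<'E'
import numpy as np
from h import *
from station import env
np.set_printoptions(suppress=True,precision=4)
o=env.observe()
S=dict(np.load("pics/s4.npz"))
th=np.radians(5.8); ex=np.array([np.cos(th),np.sin(th)]);ey=np.array([-np.sin(th),np.cos(th)])
v,u=np.mgrid[130:240,190:340]; X=atd(S,np.c_[u.ravel(),v.ravel()],S["depth"][v,u].ravel())
p=(X[:,:2]-o["tcp_pos"][:2])@np.c_[ex,ey]
g=(abs(p[:,0])<.016)&(p[:,1]<-.026)&(p[:,1]>-.05)&(X[:,2]>.04)&(X[:,2]<.11)
for b in np.argsort(X[g,2])[:14]: print(p[g][b],X[g,2][b], u.ravel()[g][b],v.ravel()[g][b])
E
```

```text
{'t': 5.85, 'tcp_pos': [0.6421, 0.0267, 0.0796], 'eef_rot': [-1.5707, -0.0002, -1.4638], 'qpos': [-0.4604, 0.7884, 0.5297, 1.9394, -0.6867, 0.6005, -0.9381], 'contact_force': [-0.1339, -0.8887, -0.436], 'grip_width': 0.06}
[-0.0152 -0.0376] 0.04663165062200092 279 190
[-0.0109 -0.0377] 0.04698289426293312 280 189
[ 0.0032 -0.0374] 0.046984920090508364 283 186
[-0.0016 -0.0443] 0.0470577085710312 284 188
[-0.0156 -0.0446] 0.04716680353004432 281 191
[ 0.0077 -0.0375] 0.04724703983600098 284 185
[-0.0067 -0.038 ] 0.047559638830155126 281 188
[ 0.0105 -0.0489] 0.047688663209973114 288 186
[ 0.0086 -0.0402] 0.0480433274526354 285 185
[-0.0009 -0.0338] 0.04815946436992791 281 186
[-0.004  -0.0361] 0.048160976540290945 281 187
[ 0.0116 -0.0381] 0.04834626586761137 285 184
[ 0.0083 -0.0337] 0.048448632298646155 283 184
[-0.0105 -0.0342] 0.04847063610494251 279 188
```

View pics/s4.png

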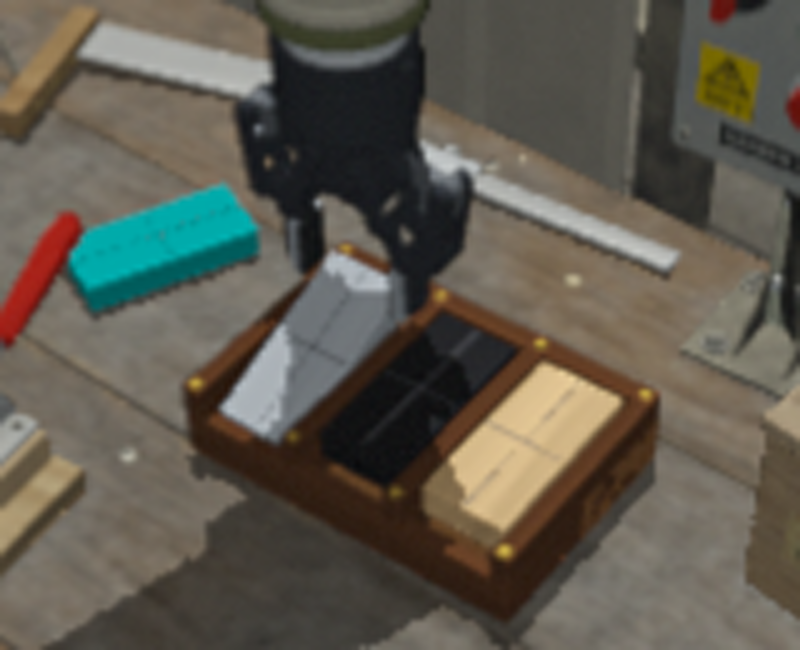

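```bash
python3 - <<'E'
import numpy as np
from h import *
np.set_printoptions(suppress=True,precision=4)
S=dict(np.load("pics/s4.npz")); tcp=np.array([.6421,.0267])
th=np.radians(5.8); ex=np.array([np.cos(th),np.sin(th)]);ey=np.array([-np.sin(th),np.cos(th)])
for v in range(176,190):
    us=np.arange(274,287); X=atd(S,np.c_[us,us*0+v],S["depth"][v,us]); p=(X[:,:2]-tcp)@np.c_[ex,ey]
    print(v,[f"{a*1000:.0f},{b*1000:.0f},{z*1000:.0f}" for a,b,z in zip(p[:,0],p[:,1],X[:,2])])
E
```

```text
176 ['3,-8,68', '6,-9,66', '6,-13,69', '8,-14,68', '-12,-33,92', '-13,-38,96', '-7,-36,90', '-8,-40,93', '-7,-43,94', '-3,-43,91', '0,-44,89', '8,-41,82', '40,-21,48']
177 ['4,-7,64', '2,-12,67', '2,-15,69', '3,-18,69', '-10,-32,87', '-10,-35,88', '-6,-35,86', '-5,-38,87', '-9,-44,92', '-4,-43,88', '0,-44,85', '5,-43,81', '36,-24,49']
178 ['-1,-11,66', '1,-13,65', '0,-17,67', '3,-18,67', '-11,-32,84', '-12,-36,87', '-8,-36,84', '-8,-40,86', '-8,-43,87', '-4,-44,85', '2,-42,80', '3,-45,80', '33,-26,48']
179 ['-3,-12,64', '-2,-15,65', '-2,-18,67', '2,-19,64', '-12,-33,82', '-10,-35,82', '-7,-36,80', '-8,-40,83', '-6,-42,82', '-4,-43,81', '1,-43,77', '5,-43,75', '25,-32,53']
180 ['-5,-14,63', '-5,-17,65', '-3,-19,64', '-2,-22,65', '-11,-32,77', '-12,-36,80', '-8,-36,77', '-6,-38,77', '-6,-41,78', '-3,-43,77', '0,-44,75', '23,-30,50', '25,-32,50']
181 ['-7,-15,61', '-4,-16,59', '-5,-20,62', '-4,-23,63', '-11,-32,73', '-11,-35,75', '-7,-36,73', '-8,-40,75', '-7,-42,76', '-4,-43,74', '18,-30,51', '-601,-493,771', '22,-34,50']
182 ['-10,-17,61', '-9,-20,61', '-8,-23,62', '-5,-23,60', '-10,-
[... 646 characters left out ...]
58', '-15,-24,54', '-11,-24,51', '-5,-23,45', '-6,-28,49', '-5,-30,49', '-3,-32,49', '-1,-34,48', '0,-36,49', '3,-37,47', '3,-41,49', '3,-45,51', '5,-46,50']
187 ['-19,-24,53', '-14,-23,48', '-12,-25,48', '-12,-28,50', '-10,-30,50', '-11,-35,53', '-8,-36,52', '-4,-36,48', '-3,-39,49', '-3,-42,51', '-1,-44,50', '-1,-47,52', '2,-48,50']
188 ['-17,-22,47', '-15,-24,47', '-19,-31,53', '-17,-32,52', '-13,-33,50', '-11,-34,48', '-10,-37,50', '-7,-38,48', '-7,-41,50', '-7,-45,51', '-2,-44,47', '-2,-48,49', '-1,-51,51']
189 ['-20,-25,47', '-20,-28,49', '-19,-30,49', '-19,-34,51', '-16,-35,49', '-15,-37,50', '-11,-38,47', '-13,-43,52', '-11,-45,51', '-9,-46,50', '-8,-49,52', '-5,-50,49', '-3,-52,49']
```

drive_tool --motion '[{"x": 0, "y": 0, "z": -3.5, "ax": 0, "ay": 0, "az": 0}, {"x": 0, "y": 0, "z": -7, "ax": 0, "ay": 0, "az": 0}, {"x": 0, "y": 0, "z": -7, "ax": 0, "ay": 0, "az": 0}]'

```text
t: 6.15
tcp_pos: [0.6419, 0.0272, 0.0722]
eef_rot: [-1.571, 0.0, -1.463]
contact_force: [-0.3, 0.2, 0.0]
grip_width: 0.06
```

drive_tool --motion '[{"x": 0, "y": 0, "z": 0, "ax": 0, "ay": 0, "az": 0}, {"x": 0, "y": 0, "z": 0, "ax": 0, "ay": 0, "az": 0}, {"x": 0, "y": 0, "z": 0, "ax": 0, "ay": 0, "az": 0}, {"x": 0, "y": 0, "z": 0, "ax": 0, "ay": 0, "az": 0}, {"x": 0, "y": 0, "z": 0, "ax": 0, "ay": 0, "az": 0}]' --fingers 40 --squeeze 110

```text
t: 6.65
tcp_pos: [0.642, 0.0271, 0.0727]
eef_rot: [-1.571, 0.0, -1.463]
contact_force: [-2.3, 0.5, 5.9]
grip_width: 0.0475
```

drive_tool --motion '[{"x": 0, "y": 0, "z": 2, "ax": 0, "ay": 0, "az": 0}, {"x": 0, "y": 0, "z": 5, "ax": 0, "ay": 0, "az": 0}, {"x": 0, "y": 0, "z": 9, "ax": 0, "ay": 0, "az": 0}, {"x": 0, "y": 0, "z": 14, "ax": 0, "ay": 0, "az": 0}, {"x": 0, "y": 0, "z": 20, "ax": 0, "ay": 0, "az": 0}]'

```text
t: 7.15
tcp_pos: [0.6419, 0.027, 0.0926]
eef_rot: [-1.571, -0.0, -1.463]
contact_force: [0.3, -0.8, -3.8]
grip_width: 0.0471
```

```bash
python3 snap.py s5 scene 200 120 160 130 5
```

```text
{'t': 7.2, 'tcp_pos': [0.6424, 0.027, 0.0936], 'eef_rot': [-1.5698, -0.0, -1.4634], 'qpos': [-0.4723, 0.7714, 0.5484, 1.9345, -0.6714, 0.624, -0.9506], 'contact_force': [0.4557, -0.9721, -2.3553], 'grip_width': 0.0474}
```

View pics/s5.png

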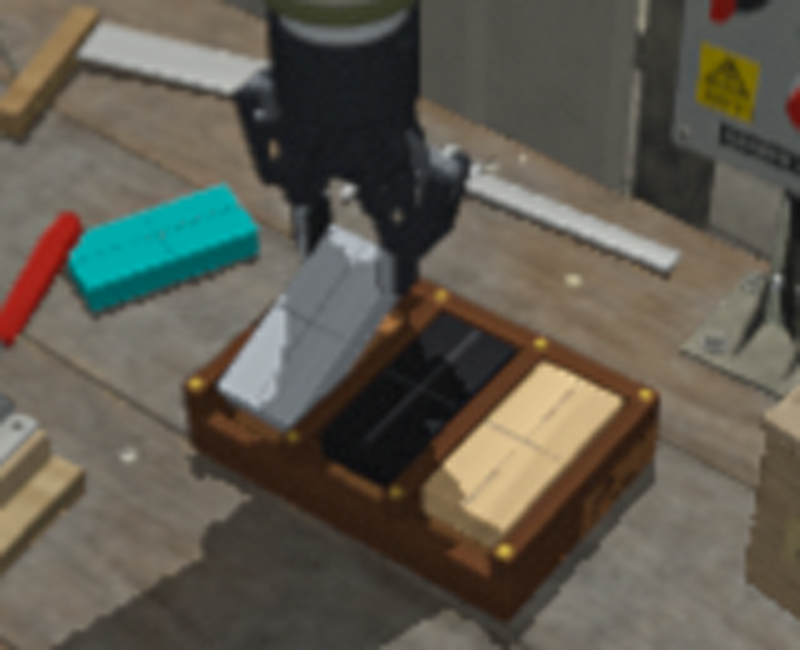

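The block is rising in the grip (rear at crop 365,240) and the neighbours are unmoved. I'll lift it clear.

drive_tool --motion '[{"x": 0, "y": 0, "z": 10, "ax": 0, "ay": 0, "az": 0}, {"x": 0, "y": 0, "z": 22, "ax": 0, "ay": 0, "az": 0}, {"x": 0, "y": 0, "z": 36, "ax": 0, "ay": 0, "az": 0}, {"x": 0, "y": 0, "z": 50, "ax": 0, "ay": 0, "az": 0}, {"x": 0, "y": 0, "z": 66, "ax": 0, "ay": 0, "az": 0}, {"x": 0, "y": 0, "z": 82, "ax": 0, "ay": 0, "az": 0}, {"x": 0, "y": 0, "z": 95, "ax": 0, "ay": 0, "az": 0}, {"x": 0, "y": 0, "z": 100, "ax": 0, "ay": 0, "az": 0}, {"x": 0, "y": 0, "z": 100, "ax": 0, "ay": 0, "az": 0}]'

```text
t: 8.1
tcp_pos: [0.6423, 0.0271, 0.1932]
eef_rot: [-1.57, 0.0, -1.463]
contact_force: [0.1, -0.3, -4.2]
grip_width: 0.0472
```

```bash
cat > blk.py <<'E'
import sys,numpy as np,cv2
from h import *
np.set_printoptions(suppress=True,precision=4)
# plane fit of bright/grey block top around held block; args tag, approx centre xyz, yaw
def fit(tag,cen,rad=.07,zlo=None,sat=30):
    c=dict(np.load(f"pics/{tag}.npz")); v,u=np.mgrid[0:420,0:560]; d=c["depth"].ravel()
    X=atd(c,np.c_[u.ravel(),v.ravel()],d); col=c["image"].reshape(-1,3).astype(int)
    m=(d>0)&(np.linalg.norm(X-cen,axis=1)<rad)&(col.min(1)>95)&(np.ptp(col,axis=1)<sat)
    P=X[m]; best=None; rng=np.random.default_rng(0)
    for _ in range(500):
        a=P[rng.choice(len(P),3,replace=False)]; n=np.cross(a[1]-a[0],a[2]-a[0]); L=np.linalg.norm(n)
        if L<1e-5: continue
        n/=L; k=abs((P-a[0])@n)<.002
        if best is None or k.sum()>best.sum(): best=k
    Q=P[best]; c0=Q.mean(0); n=np.linalg.svd(Q-c0)[2][2]; n*=np.sign(n[2])
    im=np.zeros(d.shape,np.uint8); idx=np.flatnonzero(m)[best]; im[idx]=255; cv2.imwrite(f"pics/{tag}_m.png",im.reshape(420,560))
    # in-plane rect
    e1=np.cross([0,1,0],n); e1/=np.linalg.norm(e1); e2=np.cross(n,e1)
    r=cv2.minAreaRect((np.c_[(Q-c0)@e1,(Q-c0)@e2]*1000).astype(np.float32))
    cc=c0+e1*r[0][0]/1000+e2*r[0][1]/1000
    w=np.array(r[1]);ang=np.radians(r[2]); ax=np.cos(ang)*e1+np.sin(ang)*e2
    if w[0]<w[1]: ax=-np.sin(ang)*e1+np.cos(ang)*e2
    print(tag,"n pts",len(Q),"normal",n,"tilt",np.degrees(np.arccos(n[2])),"rect centre(top)",cc,"size",w,"long axis",ax,"yaw",np.degrees(np.arctan2(ax[1],ax[0])))
if __name__=="__main__":
    a=sys.argv; fit(a[1],np.array(list(map(float,a[2:5]))),float(a[5]) if len(a)>5 else .07)
E
python3 snap.py s6 scene 200 90 160 130 5; python3 blk.py s6 0.607 0.023 0.18
```

```text
{'t': 8.15, 'tcp_pos': [0.6419, 0.0272, 0.1924], 'eef_rot': [-1.5707, 0.0002, -1.463], 'qpos': [-0.55, 0.658, 0.6697, 1.8799, -0.5586, 0.799, -1.0423], 'contact_force': [-0.278, 0.5455, -3.2431], 'grip_width': 0.047}
s6 n pts 602 normal [-0.374  -0.0464  0.9263] tilt 22.138003974235122 rect centre(top) [0.6014 0.025  0.1684] size [ 64.4767 109.9085] long axis [-0.9274  0.0101 -0.3739] yaw 179.37412617889257
```

View pics/s6.png

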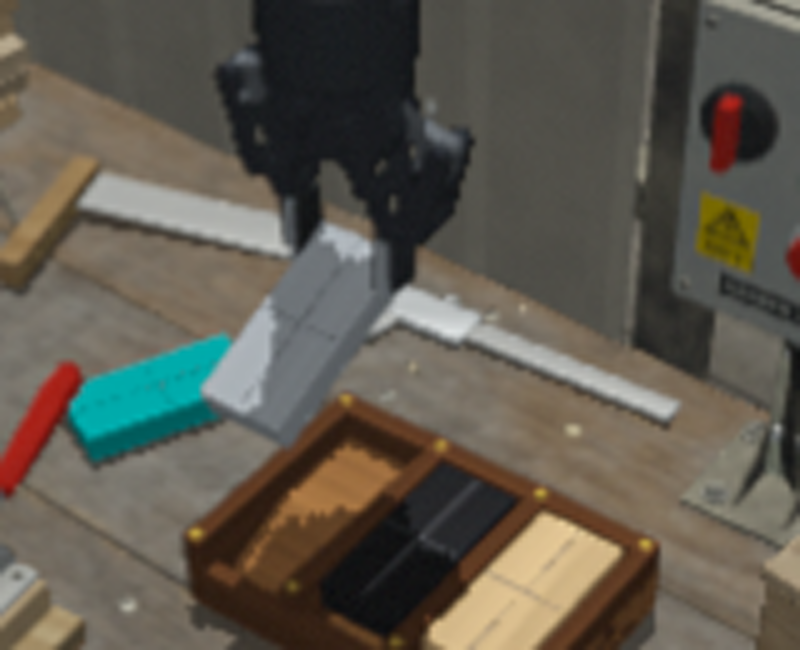

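View pics/s6_m.png

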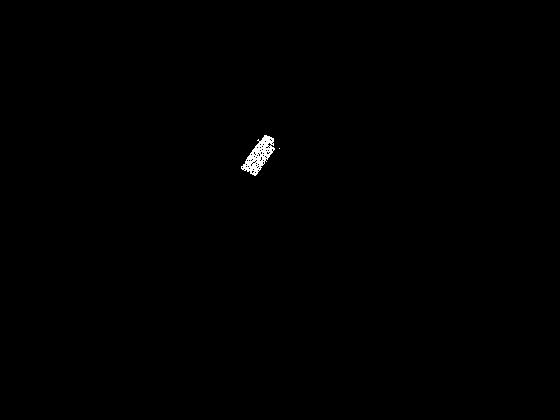

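The block is held at 22.1° nose down, so the grip did not slip, and its pocket is empty. At the plate I'll turn it so the rear points to +y, which makes the tilted gripper lean away from the chest and vise.

drive_tool --motion '[{"x": -4, "y": -9, "z": 0, "ax": 0, "ay": 0, "az": 2.3}, {"x": -14, "y": -30, "z": 0, "ax": 0, "ay": 0, "az": 7.7}, {"x": -28, "y": -60, "z": 0, "ax": 0, "ay": 0, "az": 15.5}, {"x": -42, "y": -91, "z": 0, "ax": 0, "ay": 0, "az": 23.2}, {"x": -56, "y": -121, "z": 0, "ax": 0, "ay": 0, "az": 30.9}, {"x": -70, "y": -151, "z": 0, "ax": 0, "ay": 0, "az": 38.6}, {"x": -84, "y": -181, "z": 0, "ax": 0, "ay": 0, "az": 46.4}, {"x": -97, "y": -211, "z": 0, "ax": 0, "ay": 0, "az": 54.1}, {"x": -111, "y": -242, "z": 0, "ax": 0, "ay": 0, "az": 61.8}, {"x": -125, "y": -272, "z": 0, "ax": 0, "ay": 0, "az": 69.5}, {"x": -135, "y": -293, "z": 0, "ax": 0, "ay": 0, "az": 75}, {"x": -139, "y": -302, "z": 0, "ax": 0, "ay": 0, "az": 77.3}]'

```text
t: 9.35
tcp_pos: [0.5007, -0.2777, 0.1916]
eef_rot: [-1.571, 0.002, -0.115]
contact_force: [0.7, -0.8, -3.3]
grip_width: 0.0467
```

drive_tool --motion '[{"x": 0, "y": 0, "z": -10, "ax": -4, "ay": 0.5, "az": 0}, {"x": 0, "y": 0, "z": -20, "ax": -9, "ay": 1.1, "az": 0}, {"x": 0, "y": 0, "z": -30, "ax": -14, "ay": 1.7, "az": 0}, {"x": 0, "y": 0, "z": -40, "ax": -19, "ay": 2.3, "az": 0}, {"x": 0, "y": 0, "z": -45, "ax": -22, "ay": 2.65, "az": 0}, {"x": 0, "y": 0, "z": -45, "ax": -22, "ay": 2.65, "az": 0}, {"x": 0, "y": 0, "z": -45, "ax": -22, "ay": 2.65, "az": 0}]'

```text
t: 10.05
tcp_pos: [0.5029, -0.2745, 0.1468]
eef_rot: [-1.957, 0.004, -0.114]
contact_force: [-0.1, -0.1, -2.9]
grip_width: 0.0469
```

```bash
python3 snap.py s7 scene 260 180 180 160 4; python3 snap.py t7 top 310 150 160 150 4; python3 blk.py s7 0.497 -0.3215 0.142; python3 blk.py t7 0.497 -0.3215 0.142
```

```text
{'t': 10.1, 'tcp_pos': [0.5029, -0.2753, 0.1473], 'eef_rot': [-1.9565, 0.0024, -0.1151], 'qpos': [-0.2057, 0.653, 0.6114, 2.1544, 0.0674, 0.3605, 0.1131], 'contact_force': [-0.3157, 0.3805, -3.5125], 'grip_width': 0.0471}
{'t': 10.15, 'tcp_pos': [0.5028, -0.2758, 0.1476], 'eef_rot': [-1.9565, 0.0015, -0.1161], 'qpos': [-0.2049, 0.6523, 0.6115, 2.1544, 0.0676, 0.3603, 0.1128], 'contact_force': [-0.1161, 0.0605, -3.1588], 'grip_width': 0.0473}
s7 n pts 1068 normal [-0.0061 -0.0063  1.    ] tilt 0.5026997388108544 rect centre(top) [ 0.4987 -0.3214  0.1391] size [111.9058  62.5536] long axis [0.1352 0.9908 0.007 ] yaw 82.22777574127488
t7 n pts 808 normal [ 0.0009 -0.0105  0.9999] tilt 0.6037690409947145 rect centre(top) [ 0.4932 -0.3361  0.14  ] size [79.4096 49.8048] long axis [0.1211 0.9926 0.0103] yaw 83.04284252243164
```

View pics/s7.png

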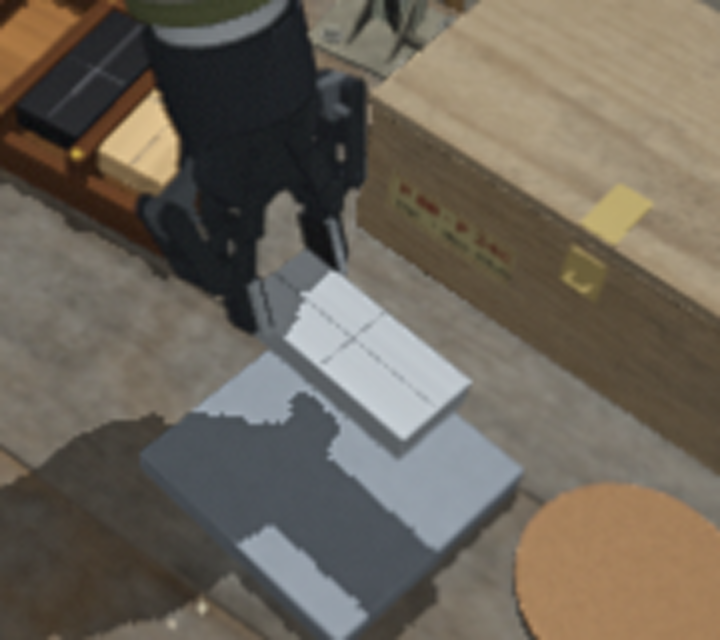

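View pics/t7.png

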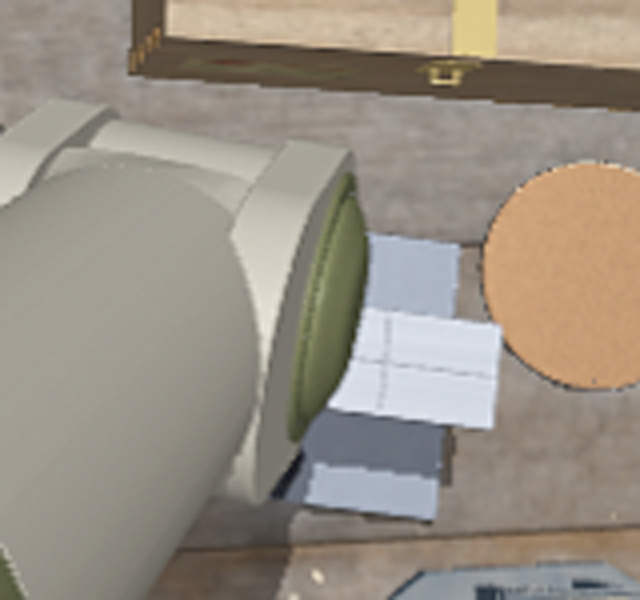

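Held level (tilt about 0.5°) above the plate centre: the scene fit gives centre (0.498, -0.321), and the cross is at top crop (388,360). The underside is about 97 mm above the plate top, so I'll lower it.

drive_tool --motion '[{"x": 0, "y": 0, "z": -15, "ax": -0.5, "ay": 0, "az": 0}, {"x": 0, "y": 0, "z": -35, "ax": -0.5, "ay": 0, "az": 0}, {"x": 0, "y": 0, "z": -55, "ax": -0.5, "ay": 0, "az": 0}, {"x": 0, "y": 0, "z": -73, "ax": -0.5, "ay": 0, "az": 0}, {"x": 0, "y": 0, "z": -84, "ax": -0.5, "ay": 0, "az": 0}, {"x": 0, "y": 0, "z": -90, "ax": -0.5, "ay": 0, "az": 0}, {"x": 0, "y": 0, "z": -93, "ax": -0.5, "ay": 0, "az": 0}, {"x": 0, "y": 0, "z": -93, "ax": -0.5, "ay": 0, "az": 0}]'

```text
t: 10.95
tcp_pos: [0.5031, -0.2753, 0.0545]
eef_rot: [-1.966, 0.001, -0.115]
contact_force: [-0.3, -0.1, -2.7]
grip_width: 0.0472
```

drive_tool --motion '[{"x": 0, "y": 0, "z": -1, "ax": 0, "ay": 0, "az": 0}, {"x": 0, "y": 0, "z": -2, "ax": 0, "ay": 0, "az": 0}, {"x": 0, "y": 0, "z": -2, "ax": 0, "ay": 0, "az": 0}]'

```text
t: 11.25
tcp_pos: [0.5032, -0.2749, 0.0525]
eef_rot: [-1.966, 0.001, -0.114]
contact_force: [-0.1, 0.1, -2.8]
grip_width: 0.0473
```

```bash
python3 snap.py s8 scene 260 180 180 160 4; python3 blk.py s8 0.497 -0.3215 0.042
```

```text
{'t': 11.3, 'tcp_pos': [0.5032, -0.2748, 0.0525], 'eef_rot': [-1.9662, 0.0007, -0.1144], 'qpos': [-0.1601, 0.8213, 0.5436, 2.1932, 0.03, 0.1609, 0.078], 'contact_force': [-0.5412, -0.03, -3.0494], 'grip_width': 0.0469}
s8 n pts 898 normal [0.0041 0.0001 1.    ] tilt 0.23237339678877064 rect centre(top) [ 0.4988 -0.3209  0.0452] size [113.208   55.2493] long axis [ 0.1058  0.9944 -0.0006] yaw 83.92940749708886
```

View pics/s8.png

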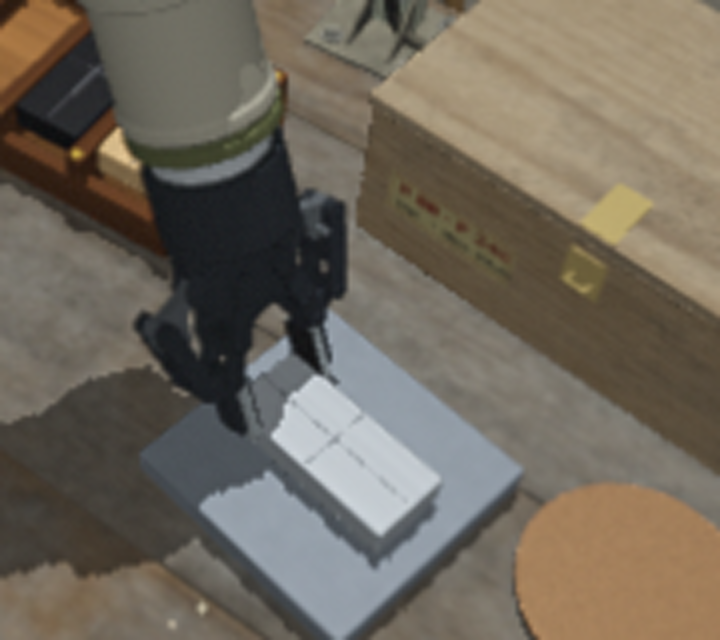

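Level at 0.2°, with about 3 mm to go. I'll feel for contact.

drive_tool --motion '[{"x": 0, "y": 0, "z": -1, "ax": 0, "ay": 0, "az": 0}, {"x": 0, "y": 0, "z": -2, "ax": 0, "ay": 0, "az": 0}, {"x": 0, "y": 0, "z": -2.5, "ax": 0, "ay": 0, "az": 0}, {"x": 0, "y": 0, "z": -2.5, "ax": 0, "ay": 0, "az": 0}]'

```text
t: 11.7
tcp_pos: [0.503, -0.2749, 0.0497]
eef_rot: [-1.966, 0.001, -0.115]
contact_force: [-0.1, -0.3, -3.6]
grip_width: 0.0472
```

drive_tool --motion '[{"x": 0, "y": 0, "z": -0.5, "ax": 0, "ay": 0, "az": 0}, {"x": 0, "y": 0, "z": -1, "ax": 0, "ay": 0, "az": 0}, {"x": 0, "y": 0, "z": -1, "ax": 0, "ay": 0, "az": 0}]'

```text
t: 12.0
tcp_pos: [0.503, -0.275, 0.0493]
eef_rot: [-1.966, 0.001, -0.115]
contact_force: [-1.9, 1.5, 5.3]
grip_width: 0.0472
```

Contact: the force went from -3 N to +5 N. I'll let go and withdraw along the tool axis.

drive_tool --motion '[{"x": 0, "y": 0, "z": 0, "ax": 0, "ay": 0, "az": 0}, {"x": 0, "y": 0, "z": 0, "ax": 0, "ay": 0, "az": 0}, {"x": 0, "y": 0, "z": 0, "ax": 0, "ay": 0, "az": 0}, {"x": 0, "y": 0, "z": 0, "ax": 0, "ay": 0, "az": 0}]' --fingers 66 --squeeze 40

```text
t: 12.4
tcp_pos: [0.503, -0.2751, 0.0488]
eef_rot: [-1.966, 0.001, -0.115]
contact_force: [-1.1, 0.1, 0.7]
grip_width: 0.0661
```

drive_tool --motion '[{"x": 0.5, "y": 4, "z": 9, "ax": 0, "ay": 0, "az": 0}, {"x": 1.4, "y": 11.5, "z": 28, "ax": 0, "ay": 0, "az": 0}, {"x": 2.8, "y": 23, "z": 55, "ax": 0, "ay": 0, "az": 0}, {"x": 3, "y": 50, "z": 90, "ax": 0, "ay": 0, "az": 0}, {"x": 3, "y": 90, "z": 120, "ax": 7, "ay": 0, "az": 0}, {"x": 3, "y": 130, "z": 145, "ax": 14, "ay": 0, "az": 0}, {"x": 3, "y": 175, "z": 150, "ax": 22, "ay": -2.6, "az": 0}, {"x": 3, "y": 220, "z": 150, "ax": 22, "ay": -2.6, "az": 0}, {"x": 3, "y": 265, "z": 150, "ax": 22, "ay": -2.6, "az": 0}, {"x": 3, "y": 310, "z": 150, "ax": 22, "ay": -2.6, "az": 0}, {"x": 3, "y": 355, "z": 150, "ax": 22, "ay": -2.6, "az": 0}, {"x": 3, "y": 400, "z": 150, "ax": 22, "ay": -2.6, "az": 0}]'

```text
t: 13.6
tcp_pos: [0.5055, 0.1267, 0.1995]
eef_rot: [-1.579, -0.0, -0.115]
contact_force: [1.9, 0.4, -0.0]
grip_width: 0.0659
```

```bash
python3 snap.py s9 scene 180 110 230 190 3; python3 snap.py t9 top 190 130 270 170 3; python3 blk.py s9 0.497 -0.3215 0.042; python3 blk.py t9 0.497 -0.3215 0.042
```

```text
{'t': 13.65, 'tcp_pos': [0.5054, 0.1355, 0.199], 'eef_rot': [-1.5754, 0.0002, -0.1058], 'qpos': [-0.6072, 0.453, 0.3273, 2.1258, -0.2443, 0.6, -0.2135], 'contact_force': [1.3785, 7.5822, 0.5433], 'grip_width': 0.0658}
{'t': 13.7, 'tcp_pos': [0.5054, 0.132, 0.199], 'eef_rot': [-1.577, 0.0001, -0.1052], 'qpos': [-0.6034, 0.4525, 0.3295, 2.1275, -0.2433, 0.5994, -0.2078], 'contact_force': [-0.5756, -0.5996, -0.6904], 'grip_width': 0.0661}
s9 n pts 1063 normal [-0.0062 -0.0048  1.    ] tilt 0.44876185319585254 rect centre(top) [ 0.4968 -0.3219  0.0218] size [132.0698 132.1058] long axis [-0.8877  0.4604 -0.0033] yaw 152.586974468533
t9 n pts 1354 normal [0.0012 0.0065 1.    ] tilt 0.37651561489348134 rect centre(top) [ 0.4963 -0.3223  0.0224] size [133.1086 133.0225] long axis [ 1.      0.0098 -0.0013] yaw 0.5603814093266529
```

View pics/s9.png

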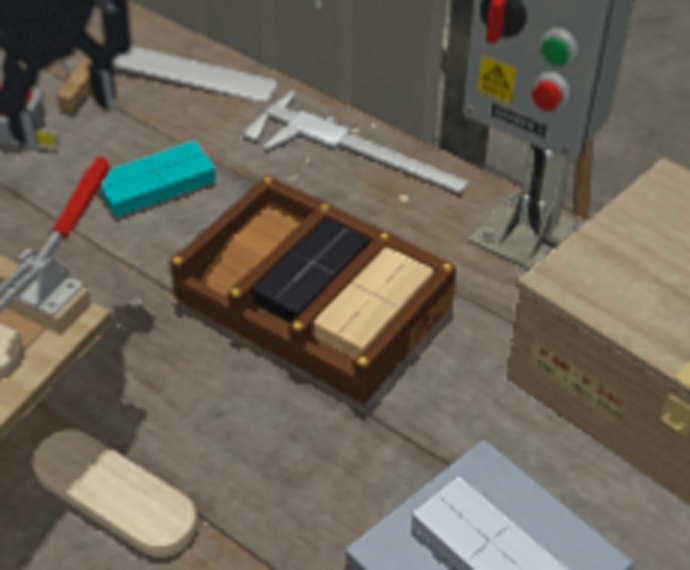

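View pics/t9.png

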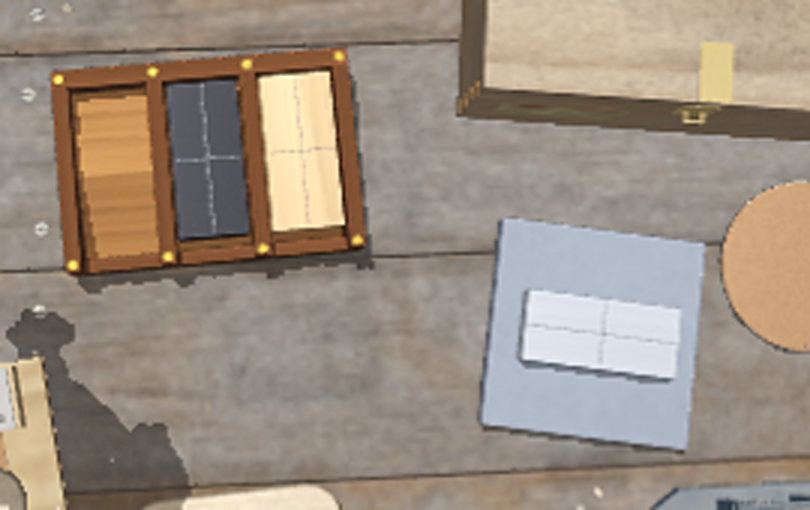

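```bash
python3 - <<'E'
import numpy as np,cv2
from h import *
np.set_printoptions(suppress=True,precision=4)
T=dict(np.load("pics/t9.npz")); S=dict(np.load("pics/s9.npz"))
print("cross top",atz(T,[((604+.5)/3-.5+190,(332+.5)/3-.5+130)],.042),"scene",atz(S,[((489+.5)/3-.5+180,(539+.5)/3-.5+110)],.042))
for c in(T,S):
    v,u=np.mgrid[0:420,0:560]; d=c["depth"].ravel(); X=atd(c,np.c_[u.ravel(),v.ravel()],d)
    m=(abs(X[:,0]-.497)<.035)&(abs(X[:,1]+.3215)<.065)&(abs(X[:,2]-.042)<.007)&(d>0)
    A=np.c_[X[m,:2]-[.497,-.3215],np.ones(m.sum())]; r=np.linalg.lstsq(A,X[m,2],rcond=None)[0]
    q=cv2.minAreaRect((X[m,:2]*1000).astype(np.float32)); print(m.sum(),"z",r[2],"slopes deg",np.degrees(r[:2]),q)
    for n,p in(("black",(0,)),("wood",(-.066,))):
        th=np.radians(5.8);O=np.array([.6135,-.0422])+p[0]*np.array([-np.sin(th),np.cos(th)])+.002*np.array([np.cos(th),np.sin(th)])
        k=(np.linalg.norm(X[:,:2]-O,axis=1)<.022)&(d>0)&(X[:,2]>.03); print(n,X[k,2].mean(), np.degrees(np.linalg.lstsq(np.c_[X[k,:2]-O,np.ones(k.sum())],X[k,2],rcond=None)[0][:2]))
E
```

```text
cross top [[ 0.4968 -0.322   0.042 ]] scene [[ 0.4985 -0.3196  0.042 ]]
1219 z 0.042099964366441534 slopes deg [ 0.0063 -0.0686] ((495.6031188964844, -319.8188171386719), (108.79827880859375, 50.14235305786133), 82.89969635009766)
black 0.05029301297140449 [-0.0222 -1.0749]
wood 0.0501894692722973 [-0.4968  0.4622]
1115 z 0.04151723812259264 slopes deg [1.309  0.2124] ((496.891357421875, -321.61199951171875), (111.42186737060547, 51.80764389038086), 83.25814056396484)
black 0.050058600238425115 [-0.5885  0.0067]
wood 0.050116494970792756 [-1.2342 -0.4651]
```

drive_tool --motion '[{"x": 0, "y": 0, "z": 30, "ax": 0, "ay": 0, "az": 0}, {"x": 0, "y": 0, "z": 40, "ax": 0, "ay": 0, "az": 0}, {"x": 0, "y": 0, "z": 40, "ax": 0, "ay": 0, "az": 0}, {"x": 0, "y": 0, "z": 40, "ax": 0, "ay": 0, "az": 0}]'

```text
t: 14.1
tcp_pos: [0.5057, 0.1247, 0.2387]
eef_rot: [-1.579, -0.0, -0.115]
contact_force: [-1.2, -0.4, -0.1]
grip_width: 0.0663
```

The block lies flat, with its top at 42 mm and its cross within about 2 mm of the plate centre. The other two blocks are seated at 50 mm and the arm is clear, so I'm handing in.

```bash
python3 -c "
from station import env
print(env.hand_in())"
```

```text
the job is handed in; nothing more can be done
None
```

The aluminium block is out of the case and lying flat, cross side up, in the middle of the grey checking plate. I handed the job in at about 14 s.

I pressed its front end down about 12 mm with closed fingers until it stayed leaning at about 22°. Then I gripped it by the raised rear end, lifted it out, levelled it over the plate, lowered it until it touched, and let go.

**Last checks:**
- **Placing:** the block's top is at about 42 mm, so it rests on the 22 mm plate. The top camera puts its cross within 1 mm of the plate centre, the scene camera about 2.5 mm off.
- **Level:** the top camera shows it level within 0.1°. The scene camera's fit read a slope of 1.3°; I put that down to depth noise on a patch only 50 mm wide and did not check it further.
- **Other blocks:** the black and wooden blocks are seated with tops at about 50 mm. I left the turquoise look-alike alone.
- **Arm:** it stands clear with the gripper open and touches nothing.

**Reading that disagreed:** the grip opening read 47 mm on the 50 mm block. The block's tilt stayed at 22° after the lift, so it had not slipped.

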